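# Put the drying filter basket back in the brew jar and lock it

### The arm

A 7-joint arm with a two-finger parallel gripper is mounted at the origin on the work surface. World frame = base frame: x ahead of the robot, y to its left, z up, the work surface at z = 0. Lengths are in m, angles in rad, forces in N, time in s.
With the tool pointing down it reaches from about 0.425 to 0.925 m from the base axis. Payload 6.8 kg.
Tool frame: the origin (TCP) lies on the front face of the gripper's body, between the roots of the fingers; the fingertips stand 80 mm ahead of it and the grasp point (between the pads) lies 61 mm ahead of it; z points along the fingers, y is the line along which they close (so a half turn about z gives the same grasp; the last joint's range is limited). The gripper opens to 88 mm and grips with 3 to 60 N. Pads are 20 mm wide; open, the fingers measure 115 mm over their backs; the gripper's body (75 mm by 178 mm) begins 61 mm behind the grasp point.
Start: joints at [-1.333, 0.477, 0.022, 1.555, -0.011, 1.109, -0.083], TCP at [0.229, 0.635, 0.303] pointing down, gripper open.
Joint ranges: [-2.96, 2.96], [-0.34, 2.1], [-1.41, 1.46], [0.24, 2.44], [-1.37, 4.51], [0.17, 1.92], [-2.96, 2.96]. Speed limits (rad/s): [2.39, 2.39, 3.14, 3.14, 3.14, 3.14, 3.14].

### API

Orientations are given as [roll, pitch, yaw] about the fixed x, y, z axes, in that order (R = Rz(yaw) Ry(pitch) Rx(roll)).
In Python, from workcell import robot gives the robot as it stands. Calls block until the motion is done:
- robot.goto(position, orientation): joint-space move of the TCP to a pose.
- robot.movel(position, rot=None, velocity=0.15, force_limit=None): straight line of the TCP; rot=None keeps the orientation; velocity is the mean speed in m/s. With force_limit (N) it stops when the force on the tool has changed by that much, and returns True; else False.
- robot.movej(angles): joint-space move.
- robot.gripper_to(opening, force=None): finger opening in m; force is the grip in N (None keeps the last); returns when the fingers have stopped.
- robot.dwell(seconds).
- robot.ik(position, orientation): joint angles nearest the present ones, or None.
- robot.get_image(name): name is "scene" or "top"; returns a dict with "color" (480x640x3 uint8, red, green, blue), "fx", "fy", "cx", "cy" (pixels), "distortion" ([k1, k2, p1, p2, k3] as OpenCV has them; the pictures are not rectified), "rvec" (rotation vector, rad) and "tvec" (3), from world to camera coordinates, as OpenCV has them. Camera axes: x right, y down, z forward; pixel columns grow to the right and rows downward; lengths in m; the calibration is good to about 2 mm. A picture is of the moment at which its call begins. There is no depth.
A pose or a line that the arm cannot do raises robot.PlanningError and nothing moves.
- robot.close_job(): hands the job in; it is judged then, once.
Trained networks look in a picture, given as the dict that the camera call returned (one of the last four; its "shot" number tells which), for a name from the list of things; names that differ only in an ending like _2 or _b are one class to them, and where a whole thing is asked for, a point or a joint stands for the part that bears it (a point fixed in the world has none). Each returns a list of dicts, best first, with "score" (0 to 1); they miss things now and then, are a little off and sometimes report something else, mostly with a low value. They report only what shows in the picture. A call takes as long as a camera call. They do not tell look-alikes from the thing itself.
- robot.outline_of(picture, target): "mask" (480x640 bool, what is visible of it) and "extent" ([left, top, right, bottom] in pixels, round what is visible of it).
Readings, each from a call of its own:
- robot.get_time_s(): time.
- robot.get_qpos(): joint angles.
- robot.get_joint_velocities(): joint speeds.
- robot.get_tau(): joint torques, N m.
- robot.get_tool_pos(): TCP position.
- robot.get_eef_rot(): TCP orientation.
- robot.get_force(): force on the tool from outside, world axes, zero at the start.
- robot.get_ft_torque(): the same for the moment, N m.
- robot.get_grip_width(): finger opening in m.
- robot.get_grasp_force(): force on a finger pad.
Only numpy, scipy, OpenCV 4.12 (cv2) and the standard library are available. Lean on these libraries where they do the work, as an engineer would, in place of code of your own. Each camera call takes 0.05 s, during which the arm holds its last target. There are 200 camera calls.

### The job

Lift the steel filter basket by its knob past the upturned tip of the drying hook without straining the hook, and lower it gently (no dropping) into the neck of the brew jar, its two ears passing between the claws of the copper ring, until its flange sits flat. Then turn the ring clockwise (from above) by its wooden post, about a quarter turn, until it clicks to its stop with the claws over the ears. Leave the mug, canister and sugar bowl where they stand.

Things in the scene. Friction and masses are not known exactly. Their poses are not given: they have to be found in the camera images.
- stand: Dark steel drying stand, fixed. Origin on the counter below the hook's seat. Foot plate 130 x 120 x 12 mm; post 16 x 20 mm, 186 mm high, 78 mm to its +x. From the post top a level steel strip 20 mm wide, 4 mm thick runs to the stand's -x; the basket's arch bar lies across it, over the origin, behind the upturned tip. The basket leaves towards the stand's -x.
- hook_seat (a point): Point on the strip's upper side where the arch bar rests, 190 mm above the counter. Raising the basket 35 to 45 mm clears the tip (26 mm); at about 55 mm its flange meets the strip from below.
- hook_tip (a point): Top of the hook's upturned tip plate (4 mm thick, 20 mm wide): 22 mm to the stand's -x of the seat and 26 mm above the strip (216 mm above the counter).
- basket: Loose steel filter basket, about 0.3 kg; origin at the centre of its underside. Cup 70 mm tall, 60 mm wide (52 at the bottom). Above it an arch of 8 mm bar in its y-z plane: uprights at y +-36 mm, underside of the top bar 130 mm up. It hangs by that bar and can swing about it. A half turn about z makes no difference.
- basket_flange (a point): Centre of the underside of the basket's flange, 70 mm above the basket's underside. Flange 82 mm in diameter, 3 mm thick; two brass ears, 20 mm wide, stick out along its +y and -y to 50 mm from the axis (in line with the arch).
- basket_knob (a point): Grasp point on the axis of the basket's upright round wooden knob above the arch: 26 mm diameter, 45 mm tall (145 to 190 mm above the basket's underside); this point is 170 mm above the underside. y runs along the arch. As it hangs, the hook's tip ends 14 mm below this height, 22 mm to the stand's -x: fingers closing along y are clear of it.
- jar_mouth (a point): Centre of the upper rim of the open white neck of a squat glass jar (120 mm wide), fixed; rim 112 mm above the counter, z up. Bore 65 mm, deep enough for the basket. Seated, the flange's underside lies on this rim (basket's underside 70 mm below it, knob point 100 mm above it) and the ears point along this point's +y and -y.
- ring (a joint): Angle (rad) of the copper locking ring round the jar's neck, 0 (open) to the stop at 1.571 (locked), growing clockwise from above; starts at 0 to 0.25. Light friction (0.1 N m), stays where left; a sprung click from about 1.27 to 1.47 takes a few newtons at the knob. Ring 120 mm outside, 108 inside, top 10 mm above the rim. Two claws, see ring_center.
- ring_center (a point): Point on the jar's axis, 10 mm above the rim, level with the ring's top; turns with the ring. Two claws, 32 mm wide, reach in from the ring along this point's +x and -x to 44 mm from the axis, 6 to 10 mm above the rim. At joint 0 they lie along jar_mouth's x axis, at 1.571 along its y axis, over the ears.
- ring_knob (a point): Grip point of the ring's upright round wooden post: 18 mm diameter, top 17 mm above this point, clear for 30 mm below. 95 mm from the jar's axis, 43 mm above the rim; swings with the ring. At joint 0 it lies half-way between jar_mouth's -x and -y, at 1.571 half-way between its -x and +y. Pinch it from above and follow the arc; it may turn in the fingers.
- mug_mid (a point): white mug, 80 mm diameter, 90 mm tall, loose bystander; point half-way up on its axis.
- canister_mid (a point): blue canister with wooden cap, 72 mm diameter, 100 mm tall, loose bystander; point half-way up.
- sugar_mid (a point): terracotta sugar bowl, 90 mm diameter, 55 mm tall, loose bystander; point half-way up.
Not all that is in view belongs to the job. What is shaped like the basket but green or pink is not meant.

How it is judged:
On the way, in this order (a step that is already met when the one before it is completed fails the run):
1. the basket is off the hook, held clear in front of its tip, the ring not yet turned (horizontal distance between basket_knob and stand above 0.045 m and height (world z) of basket above 0.03 m and value of joint ring below 0.5 rad), for 0.1 s.
2. the basket sits on the jar's neck, upright, with the ring still open (horizontal distance between basket and jar_mouth below 0.006 m and z of basket in the frame of jar_mouth below -0.067 m and angle between basket's own z axis and vertical below 0.08 rad and value of joint ring below 0.6 rad), for 0.2 s.
At the end, for the whole second after the job is handed in: The basket sits in the jar's neck (axis within 6 mm, flange within 3 mm of the rim, upright within 0.08 rad, ears within 0.42 rad of the jar's y axis so that the claws cover them), the ring is clicked past 1.45 rad, all at rest (horizontal distance between basket and jar_mouth below 0.006 m and z of basket in the frame of jar_mouth below -0.067 m and angle between basket's own z axis and vertical below 0.08 rad and angle between the y axis of basket and the y axis of jar_mouth, either way round below 0.42 rad and value of joint ring above 1.45 rad and linear speed of basket below 0.02 m/s); the robot touches nothing.
It fails at once if the basket is wrenched against the hook stand (over 25 N) (contact force between basket and stand above 25 N).
It fails at once if the basket is dropped (moves faster than 0.5 m/s while the fingers do not hold it) (linear speed of basket above 0.5 m/s and contact force between the fingers and basket below 0.2 N).
It fails at once if the mug, canister or sugar bowl is shoved more than 30 mm or tipped over (distance of any of mug_mid, canister_mid, sugar_mid from where it was at the start of the episode above 0.03 m or angle between any of mug_mid, canister_mid, sugar_mid's own z axis and vertical above 0.5 rad).
It also fails if it takes over 61 s, if anything falls off the work surface, if the arm or the gripper's body presses on something with over 40 N, if the wrist force passes 120 N, or if a joint passes its speed limit or range.

## Working session

There is one attempt and no reset: what is moved stays moved. The work goes in short steps, each a Python script; the robot and the scene stay as the last script left them, time stands still between calls to the robot, and variables do not carry over. Pictures are saved under pics/ and viewed, at most 10 in all, crops included, and the job is handed in when it is done.

```bash
mkdir -p pics
cat > h.py <<'E'
import numpy as np, cv2
from workcell import robot
def cam(p):
    K=np.array([[p["fx"],0,p["cx"]],[0,p["fy"],p["cy"]],[0,0,1.]]); return K,np.array(p["distortion"],float),np.array(p["rvec"],float),np.array(p["tvec"],float)
def ray(p,uv):
    K,d,r,t=cam(p); n=cv2.undistortPoints(np.array([[uv]],float),K,d)[0,0]; R=cv2.Rodrigues(r)[0]
    return -R.T@t.ravel(), R.T@np.array([n[0],n[1],1.])
def atz(p,uv,z):
    c,v=ray(p,uv); return c+v*(z-c[2])/v[2]
def proj(p,X):
    K,d,r,t=cam(p); return cv2.projectPoints(np.array(X,float).reshape(-1,1,3),r,t,K,d)[0][:,0]
def save(p,n,box=None,s=1):
    im=cv2.cvtColor(p["color"],cv2.COLOR_RGB2BGR)
    if box: im=im[box[1]:box[3],box[0]:box[2]]
    cv2.imwrite("pics/"+n,cv2.resize(im,None,fx=s,fy=s,interpolation=cv2.INTER_CUBIC))
E
python3 - <<'E'
from h import *
for n in ["scene","top"]:
    p=robot.get_image(n); save(p,n+"0.png"); 
    c,v=ray(p,(320,240)); print(n,c,v,p["fx"])
    for t in ["stand","basket","basket_knob","jar_mouth","ring","ring_knob","mug_mid","canister_mid","sugar_mid"]:
        try:
            for o in robot.outline_of(p,t)[:4]:
                m=o["mask"]; ys,xs=np.nonzero(m); print(t,round(o["score"],2),o["extent"],xs.mean().round(1),ys.mean().round(1))
        except Exception as e: print(t,e)
print(robot.get_time_s(),robot.get_eef_rot())
E
```

```text
scene [1.0718777  0.30113093 0.82128773] [-0.54990755 -0.33718005 -0.76417459] 450.96230780052565
stand 0.8 [355.2, 256.2, 428.3, 358.6] 393.9 317.8
basket 0.96 [452.6, 229.6, 499.4, 304.6] 475.4 271.8
basket 0.79 [380.4, 231.2, 432.4, 308.1] 408.2 270.2
basket 0.67 [443.8, 333.9, 493.6, 396.4] 467.8 366.2
basket 0.21 [355.0, 256.8, 430.9, 356.1] 393.6 318.3
basket_knob 0.88 [378.1, 226.8, 431.8, 308.9] 407.6 269.6
basket_knob 0.82 [460.5, 233.4, 497.7, 305.9] 475.7 272.0
basket_knob 0.8 [439.6, 326.8, 492.1, 394.8] 467.8 366.0
basket_knob 0.38 [359.0, 260.6, 430.3, 361.2] 393.8 317.8
jar_mouth 0.96 [191.8, 157.6, 252.7, 256.3] 222.0 216.6
ring 0.58 [194.5, 155.4, 249.8, 231.7] 217.6 201.6
ring_knob 0.75 [192.2, 155.4, 247.5, 228.2] 217.6 201.5
ring_knob 0.37 [379.4, 231.5, 430.7, 305.0] 408.7 270.5
mug_mid 0.84 [299.6, 248.9, 357.1, 303.8] 320.6 274.9
canister_mid 0.91 [331.6, 199.3, 360.6, 249.7] 345.4 225.6
sugar_mid 0.72 [250.1, 305.9, 300.7, 352.9] 275.1 327.4
top [0.45762289 0.04445833 1.10547464] [ 0.13504574 -0.01538885 -0.99077256] 459.06573468381
stand 0.61 [224.8, 209.5, 2
[... 152 characters left out ...]
90.2, 223.5, 338.9] 202.4 314.3
basket 0.2 [320.9, 292.1, 356.6, 324.1] 339.0 306.9
basket_knob 0.89 [156.5, 199.6, 201.0, 243.6] 177.4 221.3
basket_knob 0.78 [182.6, 290.7, 225.1, 338.4] 202.6 314.0
basket_knob 0.69 [225.3, 235.7, 272.9, 272.4] 249.8 254.3
jar_mouth 0.79 [407.0, 213.0, 493.4, 267.8] 444.6 241.8
ring 0.96 [419.6, 210.9, 497.0, 269.7] 453.8 243.5
ring_knob 0.7 [418.3, 211.0, 494.2, 265.9] 453.3 243.2
mug_mid 0.97 [296.4, 225.6, 346.7, 261.0] 327.7 242.3
canister_mid 0.9 [323.4, 293.1, 357.0, 324.3] 339.1 306.9
canister_mid 0.58 [224.9, 235.2, 274.2, 270.2] 249.1 253.3
sugar_mid 0.56 [312.3, 157.1, 346.9, 195.0] 328.9 177.9
1.0 [ 3.14156257e+00 -3.40984485e-05  2.79578321e+00]
```

View pics/scene0.png

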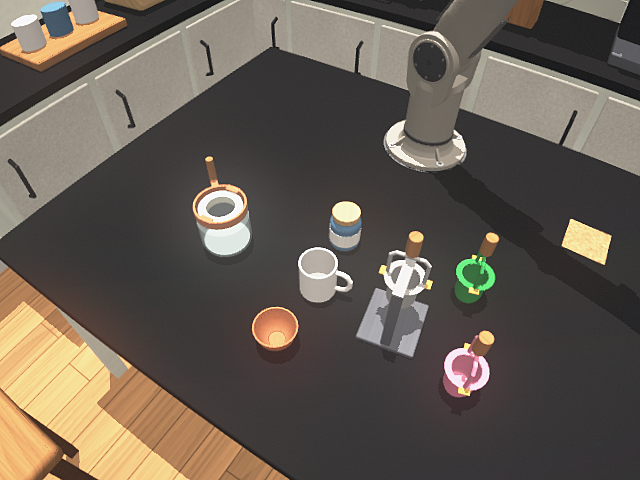

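View pics/top0.png

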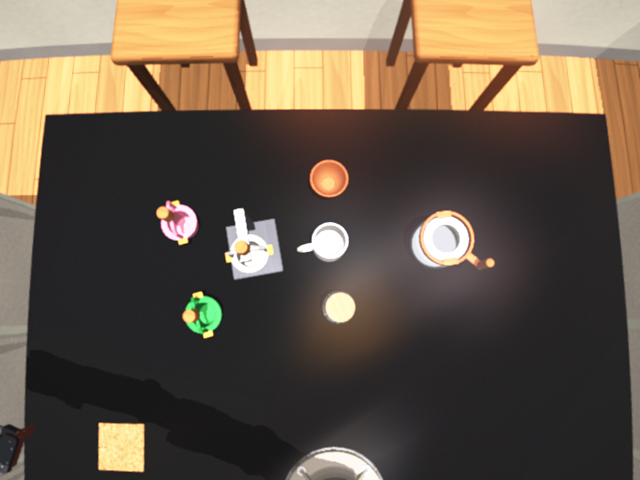

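Candidates (scene / top px): steel basket hanging on the stand, knob (415,243) / (242,247); green, knob (490,243) / (190,315); pink, knob (482,343) / (162,212). The uncoloured one that hangs on the hook fits. I'll confirm it in one crop, together with the jar.

Run:
```python
from h import *
s=robot.get_image("scene"); t=robot.get_image("top")
def crop(p,x,y): 
    return cv2.resize(cv2.cvtColor(p["color"],cv2.COLOR_RGB2BGR)[y:y+75,x:x+100],(400,300),interpolation=cv2.INTER_CUBIC)
a=np.vstack([np.hstack([crop(s,355,225),crop(t,205,200)]),np.hstack([crop(s,175,150),crop(t,400,205)])])
cv2.imwrite("pics/crop0.png",a)
```

```text
(no output)
```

View pics/crop0.png

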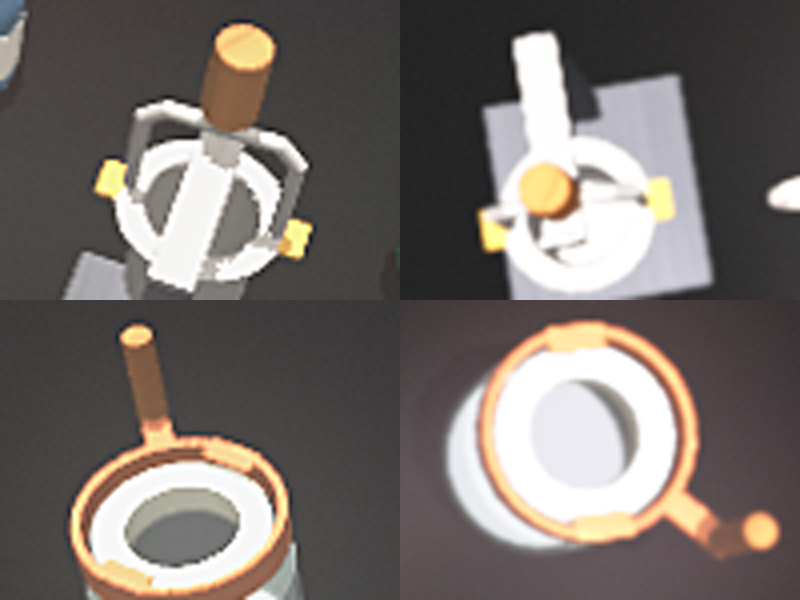

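The crop confirms it: uncoloured steel basket on the hook, knob top at scene (416,237) / top (242,247.5). Open ring with two claws, post top at scene (209,159) / top (490,262.5). Now I'll locate them.

Run:
```python
from h import *
s=robot.get_image("scene"); t=robot.get_image("top")
def tri(a,b):
    c1,v1=ray(s,a);c2,v2=ray(t,b)
    k=np.linalg.lstsq(np.c_[v1,-v2],c2-c1,rcond=None)[0]; P,Q=c1+k[0]*v1,c2+k[1]*v2
    return (P+Q)/2, np.linalg.norm(P-Q)
sc=lambda x,y,o:(x/4+o[0]-.4,y/4+o[1]-.4)
A=(355,225);B=(205,200);C=(175,150);D=(400,205)
pr=lambda n,v:print(n,*np.round(v,4)) 
for n,a,b,z in [("bknob",sc(245,47,A),sc(147,190,B),.25),("ring post",sc(137,35,C),sc(360,230,D),.172)]:
    P,e=tri(a,b); pr(n,P);print(e); pr(" s",atz(s,a,z)); pr(" t",atz(t,b,z))
for n,p,px,z in [("earL",s,sc(112,180,A),.133),("earR",s,sc(295,238,A),.133),("earLt",t,sc(93,230,B),.133),("earRt",t,sc(260,198,B),.133),("post top",t,sc(137,40,B),.19),
  ("claw1",t,sc(177,35,D),.122),("claw2",t,sc(205,227,D),.122),("sclaw1",s,sc(230,158,C),.122),("sclaw2",s,sc(130,275,C),.122)]: pr(n,atz(p,px,z))
# ring/bore circles: back-project edge points then centre/extent
for n,p,pts,z in [("ring t",t,[sc(78,130,D),sc(297,130,D),sc(187,20,D),sc(187,240,D)],.122),("bore t",t,[sc(130,133,D),sc(238,133,D),sc(183,80,D),sc(183,187,D)],.112),
   ("ring s",s,[sc(72,222,C),sc(290,205,C),sc(180,138,C)],.122)]:
    q=np.array([atz(p,x,z) for x in pts]); M=np.c_[2*q[:,:2],np.ones(len(q))]
    x=np.linalg.lstsq(M,(q[:,:2]**2).sum(1),rcond=None)[0]; pr(n,[x[0],x[1],np.sqrt(x[2]+x[0]**2+x[1]**2)])
# bystanders roughly
for n,px,z in [("mug",(330,242),.09),("can",(340,307),.1),("sugar",(329,178),.055)]: pr(n,atz(t,px,z))
```

```text
bknob 0.5624 0.1794 0.2456
0.00038425295809206886
 s 0.5664 0.1802 0.25
 t 0.5619 0.1789 0.25
ring post 0.5361 -0.3235 0.1706
0.001082675245458943
 s 0.5374 -0.3228 0.172
 t 0.5357 -0.3224 0.172
earL 0.5742 0.1367 0.133
earR 0.5578 0.2246 0.133
earLt 0.5549 0.2259 0.133
earRt 0.5714 0.1369 0.133
post top 0.646 0.1947 0.19
claw1 0.6489 -0.2448 0.122
claw2 0.5426 -0.2552 0.122
sclaw1 0.5493 -0.2536 0.122
sclaw2 0.6479 -0.241 0.122
ring t 0.5965 -0.2484 0.0611
bore t 0.5955 -0.249 0.0302
ring s 0.5968 -0.2491 0.0597
mug 0.5914 0.0064 0.09
can 0.4475 -0.0132 0.1
sugar 0.7483 0.0055 0.055
```

```bash
cat >> h.py <<'E'
K=np.array([.5637,.1795]); J=np.array([.5965,-.249]); BY=.184; JY=.22
def R(y): return [np.pi,0,y]
E
python3 - <<'E'
from h import *
ux=np.array([np.cos(BY),np.sin(BY)])
o=K-.09*ux
for off in (0,np.pi,-np.pi):
  print(off)
  for xy,z,y in [(K,.40,BY),(K,.291,BY),(o,.331,BY),(o,.44,BY),(J,.44,JY),(J,.273,JY)]:
    q=robot.ik([*xy,z],R(y+off)); print(None if q is None else np.round(q,2))
  # ring arc: closing tangential
  for a in (-129.4,-175,-221):
    a=np.radians(a); y=a+off; q=robot.ik([*(J+.095*np.array([np.cos(a),np.sin(a)])),.218],R(y)); print(" ring",None if q is None else np.round(q,2))
E
```

```text
0
[-0.98  0.31  0.73  1.68 -0.22  1.24 -1.59]
[-0.94  0.42  0.7   1.81 -0.31  1.03 -1.51]
[-1.07  0.18  0.71  1.96 -0.14  1.05 -1.69]
[-1.08  0.07  0.67  1.8  -0.04  1.28 -1.78]
[-0.43  0.55  1.16  1.49 -0.5   1.43 -0.61]
[-0.34  0.64  0.97  1.7  -0.58  1.11 -0.55]
 ring [ 0.36  0.48  0.11  1.76 -0.06  0.9   2.95]
 ring [-0.33  0.57  0.95  1.95 -0.58  0.93  2.57]
 ring [-0.42  0.52  0.87  1.96 -0.51  0.89  1.57]
3.141592653589793
[-0.6   0.26  0.23  1.65 -0.06  1.23  1.4 ]
[-0.56  0.35  0.18  1.78 -0.07  1.01  1.41]
[-0.66  0.16  0.24  1.94 -0.04  1.05  1.35]
[-0.71  0.07  0.27  1.79 -0.02  1.29  1.32]
[-0.42  0.54  1.13  1.49 -0.49  1.42  2.52]
[-0.24  0.56  0.78  1.7  -0.44  1.07  2.47]
 ring [-0.08  0.59  0.74  1.79 -0.48  0.95  0.17]
 ring [-0.27  0.52  0.85  1.94 -0.5   0.9  -0.65]
 ring [-0.62  0.78  1.27  1.97 -0.86  1.09 -1.24]
-3.141592653589793
[-0.6   0.26  0.23  1.65 -0.06  1.23  1.4 ]
[-0.56  0.35  0.18  1.78 -0.07  1.01  1.41]
[-0.66  0.16  0.24  1.94 -0.04  1.05  1.35]
[-0.71  0.07  0.27  1.79 -0.02  1.29  1.32]
[-0.42  0.54  1.13  1.49 -0.49  1.42  2.52]
[-0.24  0.56  0.78  1.7  -0.44  1.07  2.47]
 ring [-0.08  0.59  0.74  1.79 -0.48  0.95  0.17]
 ring [-0.27  0.52  0.85  1.94 -0.5   0.9  -0.65]
 ring [-0.62  0.78  1.27  1.97 -0.86  1.09 -1.24]
```

Run:
```python
from h import *
robot.gripper_to(.07,25)
robot.goto([*K,.40],R(BY))
hit=robot.movel([*K,.291],velocity=.1,force_limit=8)
print(hit,robot.get_tool_pos())
p=robot.get_image("scene"); save(p,"pre.png",(340,150,540,300),4)
print(robot.get_time_s(),robot.get_force(),robot.get_qpos())
```

```text
False [0.56411118 0.17954217 0.29166421]
5.05 [-0.47260161 -0.15623603  0.38465178] [-0.93292909  0.41257903  0.68622526  1.80758914 -0.30179589  1.02692124
 -1.51661784]
```

View pics/pre.png

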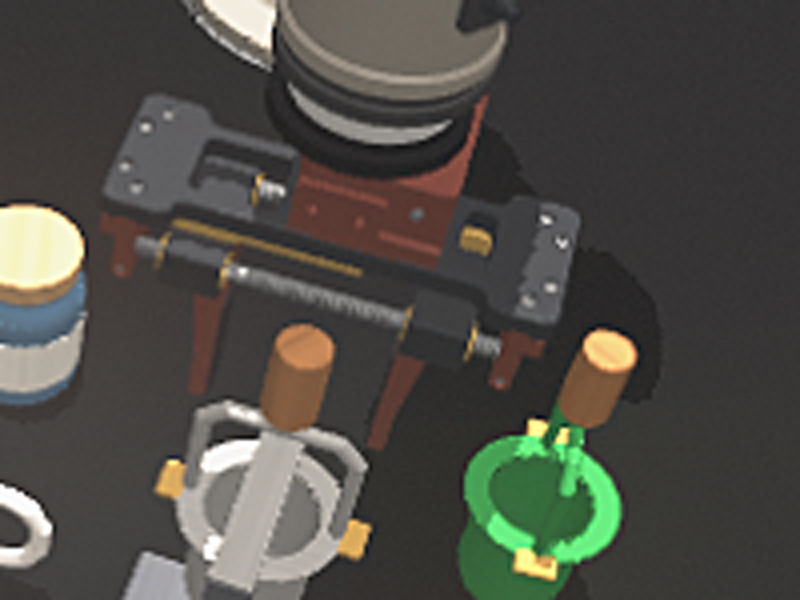

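The fingertips, at crop (205,390) and (385,445), straddle the knob's foot at (295,418), so it is centred. Grasp, lift 40 mm and pull out.

Run:
```python
from h import *
robot.gripper_to(.0,30)
print(robot.get_grip_width(),robot.get_grasp_force(),robot.get_force())
P=np.array(robot.get_tool_pos()); ux=np.array([np.cos(BY),np.sin(BY),0])
print(robot.movel(P+[0,0,.02],velocity=.05,force_limit=15),robot.get_force())
print(robot.movel(P+[0,0,.04],velocity=.05,force_limit=15),robot.get_force())
print(robot.movel(P+[0,0,.04]-.09*ux,velocity=.08,force_limit=10),robot.get_force())
print(robot.get_tool_pos(),robot.get_grip_width(),robot.get_time_s())
p=robot.get_image("scene"); save(p,"out.png",(340,150,540,300),4)
```

```text
0.025875423462857223 29.99958962202072 [ 0.79683381  0.41236897 -0.36395063]
False [-0.209585   -0.21931829 -3.05645174]
False [-0.40404013 -0.58182415 -1.96513066]
False [ 0.4107213   0.18157595 -2.28666301]
[0.47562465 0.16320412 0.33109107] 0.025702982195007197 8.1833
```

View pics/out.png

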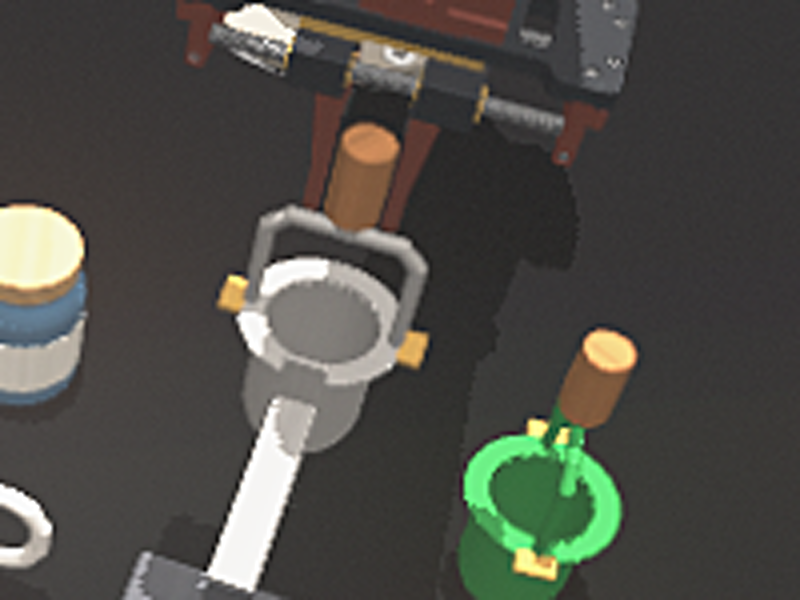

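The basket is clear of the hook (knob at crop (370,145), tip at (295,410)) and hangs upright. Carry it over the jar and check alignment there.

Run:
```python
from h import *
P=np.array(robot.get_tool_pos())
robot.movel([P[0],P[1],.44],velocity=.15)
robot.movel([*J,.44],R(JY),velocity=.2)
robot.movel([*J,.37],velocity=.1)   # underside ~0.139
robot.dwell(.4)
T=np.array(robot.get_tool_pos()); print(T,robot.get_eef_rot(),robot.get_grip_width(),robot.get_grasp_force(),robot.get_time_s())
z0=T[2]-.231
c,s_=np.cos(JY),np.sin(JY)
ims=[]
for n,(x,y) in [("scene",(170,80)),("top",(405,185))]:
    p=robot.get_image(n); im=cv2.cvtColor(p["color"],cv2.COLOR_RGB2BGR)[y:y+150,x:x+100]
    im=cv2.resize(im,None,fx=4,fy=4,interpolation=cv2.INTER_CUBIC)
    X=[[T[0]-s_*k,T[1]+c*k,z0+.0715] for k in(.05,-.05)]+[[T[0],T[1],z0+.19],[T[0],T[1],z0]]
    X+=[[T[0]+.041*np.cos(a),T[1]+.041*np.sin(a),z0+.073] for a in np.linspace(0,6.28,24)]
    for i,u in enumerate(proj(p,X)): cv2.circle(im,tuple(np.int32((u-[x,y])*4+2)),2,(0,0,255) if i<4 else (0,255,0),-1)
    for u in proj(p,[[J[0]+.06*np.cos(a),J[1]+.06*np.sin(a),.122] for a in np.linspace(0,6.28,24)]): cv2.circle(im,tuple(np.int32((u-[x,y])*4+2)),2,(255,0,0),-1)
    ims.append(im)
cv2.imwrite("pics/over.png",np.hstack(ims))
```

```text
[ 0.59657049 -0.24902272  0.37022204] [ 3.14145989e+00 -3.90782455e-04  2.20031680e-01] 0.025215934435330642 29.998911917209625 12.6583
```

View pics/over.png

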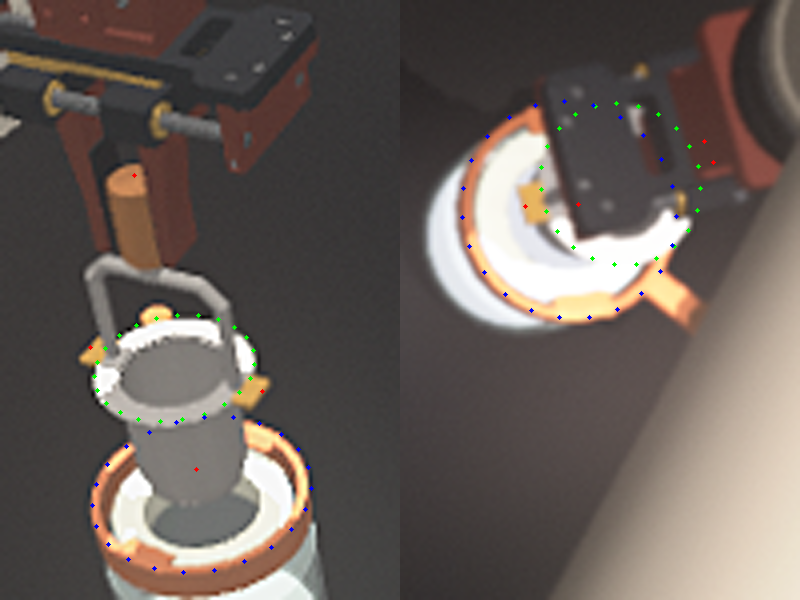

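The projected flange and ears (dots) match the picture within about 1 px, and the ears lie between the claws at (265,435) and (140,550). Lower the basket.

Run:
```python
from h import *
print(robot.movel([*J,.30],velocity=.06,force_limit=6),robot.get_tool_pos(),robot.get_force(),robot.get_ft_torque())
if robot.get_tool_pos()[2]<.302:
    print(robot.movel([*J,.268],velocity=.025,force_limit=6),robot.get_tool_pos(),robot.get_force(),robot.get_ft_torque())
print(robot.get_grip_width(),robot.get_time_s())
```

```text
False [ 0.59651201 -0.24907834  0.30026584] [-0.26235059 -0.21142895 -3.11609041] [-0.32145439  0.16367106 -0.02770659]
True [ 0.59650859 -0.24904855  0.27293485] [0.71242849 0.94821937 4.38783102] [0.00452087 0.1272516  0.12073978]
0.02541687579818043 15.0667
```

Contact came at TCP z = 0.2729, against 0.273 expected when seated. Release, retreat and check.

Run:
```python
from h import *
robot.gripper_to(.045); robot.dwell(.2)
robot.movel([*J,.38],velocity=.15)
robot.movel([.50,-.12,.38],velocity=.25)
print(robot.get_time_s(),robot.get_force())
ims=[]
z0=.042;T=J
for n,(x,y) in [("scene",(170,110)),("top",(405,185))]:
    p=robot.get_image(n); im=cv2.cvtColor(p["color"],cv2.COLOR_RGB2BGR)[y:y+150,x:x+100]
    im=cv2.resize(im,None,fx=4,fy=4,interpolation=cv2.INTER_CUBIC)
    X=[[T[0],T[1],z0+.19]]+[[T[0]+.041*np.cos(a),T[1]+.041*np.sin(a),z0+.073] for a in np.linspace(0,6.28,24)]+[[.536,-.3228,.172]]
    for u in proj(p,X): cv2.circle(im,tuple(np.int32((u-[x,y])*4+2)),2,(0,0,255),-1)
    ims.append(im)
cv2.imwrite("pics/seat.png",np.hstack(ims))
```

```text
17.45 [ 0.42928252 -0.40061031  0.0850423 ]
```

View pics/seat.png

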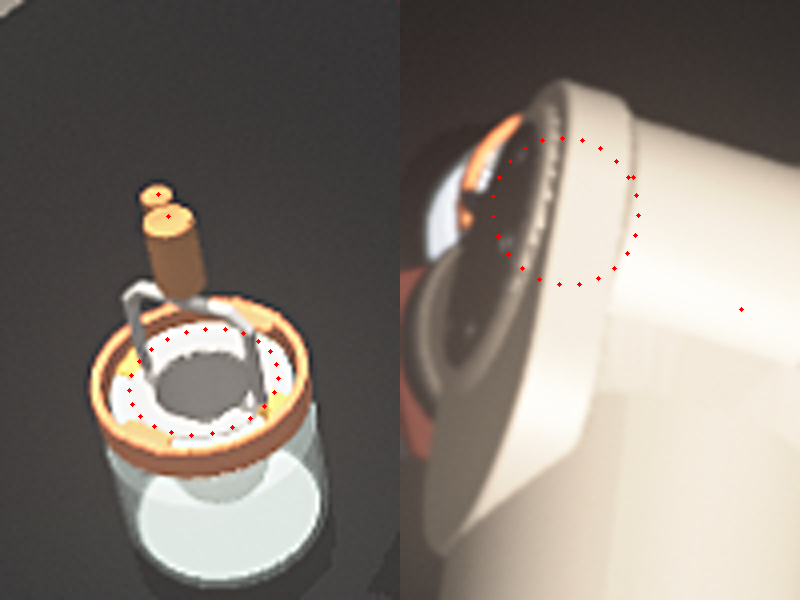

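Seated flat, with the flange on the projected circle and the post still at crop (157,194). Now the ring.

```bash
cat >> h.py <<'E'
P0=np.radians(-129.4)
def arc(d,z,r=.0952):
    a=P0-d; return [J[0]+r*np.cos(a),J[1]+r*np.sin(a),z], R(a+np.pi)
E
python3 - <<'E'
from h import *
p,r=arc(0,.34); robot.goto(p,r); print(robot.get_qpos())
robot.movel(arc(0,.218)[0],velocity=.1,force_limit=8)
robot.gripper_to(0,15); print(robot.get_grip_width(),robot.get_force(),robot.get_tool_pos())
for d in np.arange(.15,1.21,.15):
    h=robot.movel(*arc(d,.218),velocity=.06,force_limit=15)
    f=np.array(robot.get_force()); a=P0-d; print(round(d,2),h,"rad",round(f[0]*np.cos(a)+f[1]*np.sin(a),1),"tan",round(f[0]*np.sin(a)-f[1]*np.cos(a),1),round(f[2],1),round(robot.get_grip_width(),4))
    if h: break
print(robot.get_time_s(),robot.get_qpos())
E
```

```text
[-0.13691604  0.45748651  0.80969235  1.67625636 -0.355863    1.16255633
  0.07671215]
0.017693569672704305 [ 0.76506795 -0.02477539  1.19968158] [ 0.53616565 -0.32269989  0.21817844]
0.15 False rad -0.2 tan 0.2 2.0 0.0174
0.3 False rad -0.6 tan 0.3 1.0 0.0179
0.45 False rad -1.9 tan 1.5 1.8 0.018
0.6 False rad -4.3 tan -0.1 0.1 0.0176
0.75 False rad -6.6 tan -0.9 -1.7 0.0175
0.9 False rad -6.4 tan 0.1 -2.0 0.0179
1.05 False rad -7.1 tan 0.7 -2.8 0.0177
1.2 False rad -7.9 tan 0.5 -4.1 0.0178
23.6333 [-0.48142794  0.62255253  1.08800652  1.97834611 -0.68011799  0.9602646
 -0.93551374]
```

Run:
```python
from h import *
for d in np.arange(1.2,1.66,.05):
    h=robot.movel(*arc(d,.218,.0937),velocity=.04,force_limit=15)
    f=np.array(robot.get_force()); a=P0-d; t=f[0]*np.sin(a)-f[1]*np.cos(a); q=robot.get_tool_pos()
    print(round(d,2),h,"rad",round(f[0]*np.cos(a)+f[1]*np.sin(a),1),"tan",round(t,1),round(f[2],1),"act",round((P0-np.arctan2(q[1]-J[1],q[0]-J[0]))%6.283,3))
    if h or abs(t)>14: break
print(robot.get_time_s())
```

```text
1.2 False rad -2.7 tan -1.0 1.1 act 1.189
1.25 False rad -3.2 tan -0.2 0.7 act 1.245
1.3 False rad -4.2 tan 0.8 1.8 act 1.303
1.35 False rad -5.2 tan -0.2 0.4 act 1.349
1.4 False rad -5.4 tan 0.4 0.6 act 1.397
1.45 False rad -5.9 tan 0.4 -0.5 act 1.447
1.5 True rad -0.4 tan -0.9 2.1 act 1.464
25.425
```

Run:
```python
from h import *
for d in (1.5,1.54,1.58,1.62):
    h=robot.movel(*arc(d,.218,.0937),velocity=.03,force_limit=15)
    f=np.array(robot.get_force()); a=P0-d; t=f[0]*np.sin(a)-f[1]*np.cos(a); q=robot.get_tool_pos()
    print(round(d,2),h,"rad",round(f[0]*np.cos(a)+f[1]*np.sin(a),1),"tan",round(t,1),round(f[2],1),"act",round((P0-np.arctan2(q[1]-J[1],q[0]-J[0]))%6.283,3))
    if h or abs(t)>14: break
q=np.array(robot.get_tool_pos()); robot.gripper_to(.04); robot.dwell(.2)
robot.movel([q[0],q[1],.36],velocity=.12)
robot.goto([.48,.0,.40],R(-.3))
print(robot.get_time_s())
p=robot.get_image("top"); 
a=cv2.resize(cv2.cvtColor(p["color"],cv2.COLOR_RGB2BGR)[180:300,390:523],(532,480),interpolation=cv2.INTER_CUBIC)
s=robot.get_image("scene"); b=cv2.resize(cv2.cvtColor(s["color"],cv2.COLOR_RGB2BGR)[150:270,180:247],(268,480),interpolation=cv2.INTER_CUBIC)
cv2.imwrite("pics/end.png",np.hstack([a,b]))
```

```text
1.5 False rad -6.4 tan -8.2 -2.4 act 1.464
1.54 True rad -1.3 tan -1.3 2.0 act 1.466
28.8167
```

View pics/end.png

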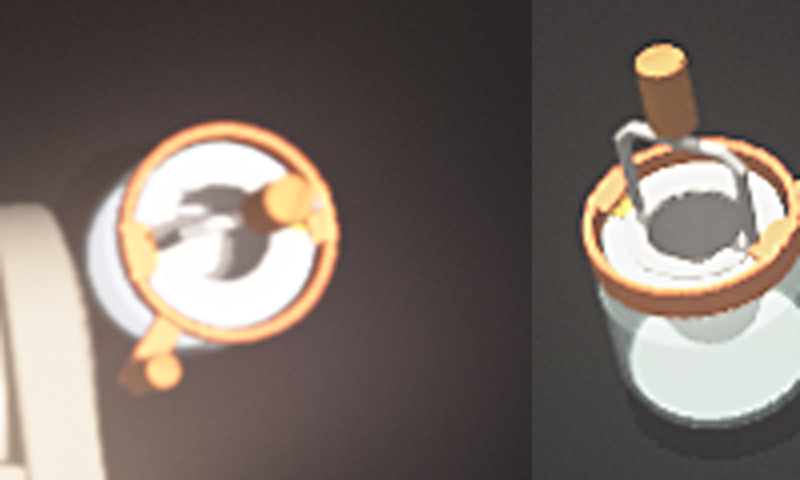

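Run:
```python
from h import *
p=robot.get_image("top"); x=atz(p,(163/4+389.6,370/4+179.6),.172); d=x[:2]-J
tr=(P0-np.arctan2(d[1],d[0]))%6.283
print(x,np.hypot(*d),"travel",tr)
if tr>1.43: print(robot.close_job())
```

```text
[ 0.51660868 -0.19595872  0.172     ] 0.09589577956728322 travel 1.4690484638946941
the job is handed in; nothing more can be done
None
```

The basket is seated in the jar's neck, and I turned the ring about 1.47 rad, until it twice stopped against a hard stop with the claws over the ears. The job was handed in at about 29 s; no verdict came back, and I read the ring angle from the pictures and the stop, not from its joint.

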